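Slide the loaded bread tray over the gap onto the warming plate

ROBOT

A 6-joint arm with a two-finger parallel gripper is mounted at the origin on the work surface. World frame = base frame: x ahead of the robot, y to its left, z up, the work surface at z = 0. Lengths are in m, angles in rad, forces in N, time in s.
With the tool pointing down it reaches from about 0.375 to 0.9 m from the base axis. Payload 3.1 kg.
Tool frame: the origin (TCP) lies at the very end of the fingers, on their centre line; the grasp point (between the pads) lies 19 mm behind it; z points along the fingers, y is the line along which they close (so a half turn about z gives the same grasp; the last joint's range is limited). The gripper opens to 87 mm and grips with 3 to 60 N. Pads are 19 mm wide; open, the fingers measure 117 mm over their backs; the gripper's body (75 mm by 190 mm) begins 51 mm behind the grasp point.
Start: joints at [-0.178, 0.527, 1.433, -0, 1.181, -0.178], TCP at [0.625, 0, 0.223] pointing down, gripper open.
Joint ranges: [-3.08, 3.08], [-0.75, 2.2], [0.22, 2.44], [-1.43, 4.57], [0, 2.65], [-2.85, 2.85]. Speed limits (rad/s): [2.79, 2.79, 3.14, 3.14, 3.14, 3.14].

INTERFACE

Orientations are given as a unit quaternion [x, y, z, w].
In Python, from rig import robot gives the robot as it stands. The module is installed in compiled form; this text tells all that it offers.
- The arm moves only by the tool servo_tool, never from a script. Its argument "rows" is one flat list of numbers, 5 for each row, row after row: the closure, from -1 (fully open) to 1 (shut), so that 0 is half open, then the shift along the tool's x, y, z in m, then the turn about the tool's z in degrees. A call has 1 to 5 rows; each row shifts and turns the commanded pose from where the row before left it, along the tool's axes as they then stand; what a row does not reach is not made up. A row lasts 1/12 s, in which the tool goes at most 41.7 mm and 7.16 degrees, less where a joint would pass 70% of its speed; a pose out of reach is approached as far as the arm can. A call with a gripper value outside its range is refused whole. The fingers move at their own pace and stop on an object; "newtons" is the grip in N (left out, the last holds). Time passes only in rows, so rows that do not move let the fingers close. It gives the time, the measured TCP pose, the force, the opening and the grip force at its end, in the units of the state.
- robot.get_obs(): the state, without advancing time (a new reading comes with each control period).
- robot.camera(name): name is "scene" or "side" or "wrist"; returns a dict with "pixels" (400x640x3 uint8, red, green, blue), "intrinsics" (3x3 intrinsics, pixels), "rvec" (rotation vector, rad) and "tvec" (3), from world to camera coordinates, as OpenCV has them; the wrist camera has in their place "mount" (4x4, takes a point from camera to tool coordinates, whose origin is the TCP and whose axes are the flange's). Camera axes: x right, y down, z forward; pixel columns grow to the right and rows downward; lengths in m; the calibration is good to about 2 mm. A picture is of the moment at which its call begins: read the wrist's pose just before it. There is no depth.
- robot.hand_in(): hands the job in; it is judged then, once.
Trained networks look in a picture, given as the dict that the camera call returned (one of the last four; its "shot" number tells which), for a name from the list of things; names that differ only in an ending like _2 or _b are one class to them, and where a whole thing is asked for, a point or a joint stands for the part that bears it (a point fixed in the world has none). Each returns a list of dicts, best first, with "score" (0 to 1); they miss things now and then, are a little off and sometimes report something else, mostly with a low value. They report only what shows in the picture. A call takes as long as a camera call.
- robot.spot_in(picture, query): "at" ([x, y, z] in m, in world coordinates, good to about 4 mm: the middle of the surface that is visible of it).
- robot.outline_of(picture, query): "region" (400x640 bool, what is visible of it).
- robot.place_of(picture, query): "at" ([x, y, z] in m, in world coordinates, good to about 4 mm: a listed point, or the origin of a listed thing).
The state is a dict: "time": time; "q": joint angles; "joint_velocities": joint speeds; "joint_torque": joint torques, N m; "position": TCP position; "tool_rot": TCP orientation; "ft_force": force on the tool from outside, world axes, zero at the start; "moment": the same for the moment, N m; "grip_width": finger opening in m; "grip_force": force on a finger pad.
Only numpy, scipy, OpenCV 4.12 (cv2) and the standard library are available. Lean on these libraries where they do the work, as an engineer would, in place of code of your own. Each camera call takes 0.05 s, during which the arm holds its last target. There are 200 camera calls.

TASK

Slide the bread tray, with its two jam jars standing in it, from the white stand across the open gap and in between the rails of the steel warming plate: keep it level so that its nose never sags into the gap, and slide it along rather than lifting it. Feel for the black rubber buffer at the far end, whose setting is not known, and press the tray gently but firmly against it, about 10 N for half a second and never as much as 20 N; then let go and leave the tray at the buffer, jars upright. Leave the cup, basket and bottle where they are.

Things in the scene. Friction and masses are not known exactly. Their poses are not given: they have to be found in the camera images.
- near: White plastic stand the tray starts on, fixed, 210 (x) by 290 (y) mm, flat top 60 mm above the table. Origin: centre of its underside, on the table. Its +y points towards the gap; its top ends 145 mm from the origin in +y.
- far: Steel warming plate (cold), fixed, 210 (x) by 320 (y) mm, flat top 60 mm above the table. Origin: centre of its underside. +y points away from the gap (110 to 125 mm wide); its gap edge is at y = -160 mm. Two side rails, 18 mm high, y = -85 to 115, leave a 158 mm lane centred on x = 0; flared mouths y = -129 to -85. Up to 0.03 rad and 8 mm out of line with the stand.
- stop: Red bracket across the far plate's end, 90 mm wide (x), 42 high; origin at its foot on the plate's top. A black rubber buffer (28 mm diameter, 22 mm above the plate) points to -y; its face is nominally at y = -40 mm, but is screwed up to 12 mm farther in or out, which is not measured: feel for it. The rubber gives 0.2 mm per newton, 7 mm at most.
- tray: Open cardboard-coloured tray, 150 (x) by 220 (y) mm, walls 35 mm high, about 0.3 kg. Origin: centre of its flat underside; +y is the direction of travel (nose). The nose's underside is bevelled up 7 mm over its last 15 mm. With the jars 0.65 to 0.82 kg, centre of mass about 40 mm ahead of the origin: merely pushed from behind, it can tip into the gap.
- handle (a point): Middle of the top edge of the upright plywood handle board at the tray's rear: 12 mm thick (y), 100 mm wide (x), top 62 mm above the tray's underside, 104 mm behind its origin. The tray's inner floor is 8 mm above the underside; 70 mm of clear floor ahead of the board, then two fixed bread rolls (34 mm high).
- nose (a point): Centre of the tray's front end at the height of its underside, 110 mm ahead of the origin, directly below the front face that meets the buffer.
- jar_a: Jam jar with red cap, 58 mm diameter, 85 mm high, 0.18 to 0.26 kg, origin at the centre of its underside; stands loosely in the tray's front left pocket (tray x = -34.5, y = +66 mm).
- jar_b: Jam jar with yellow cap, same size, in the other front pocket (tray x = +34.5, y = +66 mm).
- cup: White cup, 72 mm diameter, 85 mm high, bystander; origin at the centre of its underside.
- basket: White slatted basket 120 by 180 by 70 mm, bystander; origin at the centre of its underside.
- bottle: Green bottle, 64 mm diameter, 160 mm high, bystander; origin at the centre of its underside.

How it is judged:
By the outcome, as a careful person would: the job done as asked, in the order asked, and still so for the second after the job is handed in, with the robot touching nothing.
It also fails if it takes over 64 s, if anything falls off the work surface, if the arm or the gripper's body presses on something with over 40 N, if the wrist force passes 120 N, or if a joint passes its speed limit or range.

## Working session

There is one attempt and no reset: what is moved stays moved. The work goes in short steps, Python scripts to look and compute and a tool call to move; the robot and the scene stay as the last step left them, time stands still between calls to the robot, and variables do not carry over. Pictures are saved under pics/ and viewed, at most 10 in all, crops included, and the job is handed in when it is done.

Besides the shell and the picture viewer there is one more tool, called after ">>>" by a JSON object that holds its "api" and its "payload". servo_tool: Moves the arm, as the interface text tells. Its arguments: {"type":"object","properties":{"rows":{"type":"array","items":{"type":"number"}},"newtons":{"type":"number"}},"required":["rows"]}

```bash
mkdir -p pics
python3 - <<'E'
from rig import robot
import cv2,numpy as np
np.set_printoptions(precision=4,suppress=True)
o=robot.get_obs();print(o)
for c in ["scene","side"]:
    p=robot.camera(c);cv2.imwrite(f"pics/{c}0.png",p["pixels"][:,:,::-1])
    for n in ["near","far","stop","tray","handle","nose","jar_a","jar_b"]:
        print(c,n,[(np.round(d["at"],4),round(d["score"],2)) for d in robot.place_of(p,n)[:2]])
E
```

```text
{'time': 0.0, 'q': array([-0.1785,  0.5284,  1.4339,  0.    ,  1.1814, -0.1785]), 'joint_velocities': array([-0.001 , -0.0016,  0.0011,  0.0012,  0.0009, -0.0002]), 'joint_torque': array([ -0.0005, -44.0045, -17.6594,   0.0633,   0.0583,  -0.0002]), 'position': array([0.6243, 0.0002, 0.2216]), 'tool_rot': array([ 0.7071,  0.7071, -0.0006, -0.0009]), 'ft_force': array([-0.0382,  0.1702,  0.416 ]), 'moment': array([-0.003 ,  0.0198,  0.0117]), 'grip_force': 0.0, 'grip_width': 0.08730253208340108}
scene near [(array([ 0.4629, -0.2164, -0.0012]), 0.56)]
scene far [(array([ 0.4658,  0.1989, -0.0075]), 0.6)]
scene stop [(array([0.4613, 0.3279, 0.0613]), 0.88), (array([ 0.5033, -0.1562,  0.0679]), 0.63)]
scene tray [(array([ 0.4746, -0.2254,  0.0591]), 0.58)]
scene handle [(array([ 0.4791, -0.336 ,  0.125 ]), 0.67)]
scene nose [(array([ 0.4702, -0.121 ,  0.0609]), 0.8)]
scene jar_a [(array([ 0.4355, -0.1663,  0.0643]), 0.68), (array([ 0.4826, -0.3349,  0.1243]), 0.64)]
scene jar_b [(array([ 0.4355, -0.1663,  0.0643]), 0.68), (array([ 0.4826, -0.3349,  0.1243]), 0.64)]
side near [(array([0.4681, 0.1975, 0.001 ]), 0.67), (array([ 0.6459,  0.1279, -0.0018]), 0.41)]
side far [(array([0.463 , 0.2025, 0.0036]), 0.77), (array([ 0.4831, -0.3317,  0.1232]), 0.71)]
side stop [(array([0.4601, 0.3302, 0.0607]), 0.57)]
side tray [(array([ 0.473 , -0.2272,  0.0581]), 0.73)]
side handle [(array([ 0.4808, -0.3305,  0.119 ]), 0.56)]
side nose [(array([ 0.4707, -0.1157,  0.0593]), 0.95)]
side jar_a [(array([ 0.4357, -0.1693,  0.0636]), 0.85), (array([ 0.5056, -0.1619,  0.0657]), 0.71)]
side jar_b [(array([ 0.4357, -0.1693,  0.0636]), 0.85), (array([ 0.5056, -0.1619,  0.0657]), 0.71)]
```

View pics/scene0.png

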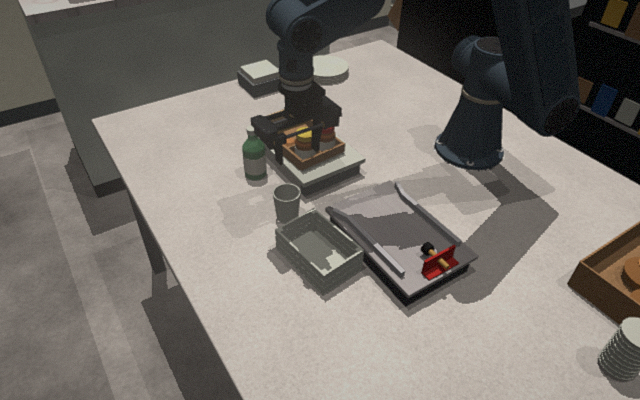

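View pics/side0.png

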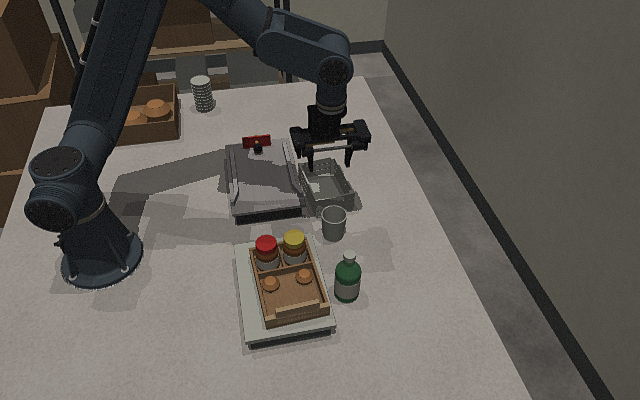

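The side view shows the tray at about (290,285) px, its handle board at (298,312), the far plate at (262,185) and the stop at (258,142). The scene view agrees, and the network positions match the given sizes. Next I'll check the wrist camera mount and then look at the far plate from above.

Run:
```python
from rig import robot
import numpy as np
np.set_printoptions(precision=4,suppress=True)
p=robot.camera("wrist");print(p["mount"],p["intrinsics"])
```

```text
[[ 0.0002 -0.9541 -0.2994  0.0827]
 [ 1.      0.0001  0.0006 -0.0009]
 [-0.0005 -0.2994  0.9541 -0.1619]
 [ 0.      0.      0.      1.    ]] [[295.7459   0.     317.407 ]
 [  0.     295.7459 200.9678]
 [  0.       0.       1.    ]]
```

>>> {"api": "servo_tool", "payload": {"rows": [-1,0.021,-0.02,-0.013,0,-1,0.021,-0.02,-0.013,0,-1,0.021,-0.02,-0.013,0,-1,0.021,-0.02,-0.013,0,-1,0.021,-0.02,-0.013,0]}}

```text
time: 1.37
position: [0.5239, 0.1058, 0.2881]
tool_rot: [0.707, 0.707, 0.0, -0.0]
ft_force: [0.3, 0.7, 0.3]
grip_width: 0.0871
grip_force: 0.0
```

>>> {"api": "servo_tool", "payload": {"rows": [-1,0.021,-0.02,-0.013,0,-1,0.021,-0.02,-0.013,0,-1,0.021,-0.02,-0.013,0,-1,0,0,0,0,-1,0,0,0,0]}}

```text
time: 1.78
position: [0.4645, 0.169, 0.3277]
tool_rot: [0.706, 0.708, 0.001, 0.001]
ft_force: [-0.6, 0.0, -0.0]
grip_width: 0.0869
grip_force: 0.0
```

```bash
cat > h.py <<'E'
from rig import robot
import cv2,numpy as np
from scipy.spatial.transform import Rotation as R
np.set_printoptions(precision=4,suppress=True)
def wrist(name=None):
    o=robot.get_obs();p=robot.camera("wrist")
    if name: cv2.imwrite(f"pics/{name}.png",p["pixels"][:,:,::-1])
    T=np.eye(4);T[:3,:3]=R.from_quat(o["tool_rot"]).as_matrix();T[:3,3]=o["position"]
    return p,T@p["mount"],o
def topix(W,K,x):
    c=np.linalg.inv(W)@np.append(x,1);u=K@c[:3];return u[:2]/u[2]
def ground(W,K,uv,z):
    d=W[:3,:3]@np.linalg.inv(K)@np.array([uv[0],uv[1],1.]);c=W[:3,3];return c+d*(z-c[2])/d[2]
E
python3 - <<'E'
from h import *
p,W,o=wrist("w1");np.savez("w1.npz",W=W,K=p["intrinsics"])
print(o["position"],o["q"],o["time"])
for n in ["far","stop","nose","tray"]:
    print(n,[(np.round(d["at"],4),round(d["score"],2)) for d in robot.place_of(p,n)[:2]])
E
```

```text
[0.4645 0.169  0.3277] [ 0.1226  0.2288  1.61   -0.0003  1.3001  0.12  ] 1.7833
far [(array([ 0.466 ,  0.1944, -0.0005]), 0.79)]
stop [(array([0.4593, 0.3292, 0.0604]), 0.83)]
nose [(array([ 0.4671, -0.1182,  0.0572]), 0.77)]
tray []
```

View pics/w1.png

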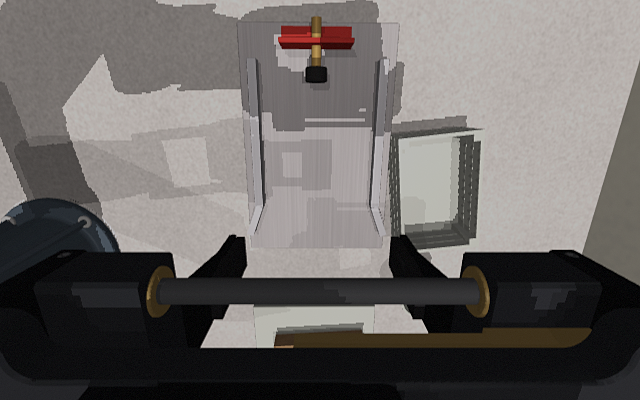

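Run:
```python
import cv2
a=cv2.imread("pics/w1.png")[10:260,225:405]
a=cv2.convertScaleAbs(a,alpha=1.4)
cv2.imwrite("pics/w1c.png",cv2.resize(a,None,fx=2.4,fy=2.4,interpolation=cv2.INTER_CUBIC))
```

```text
(no output)
```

View pics/w1c.png

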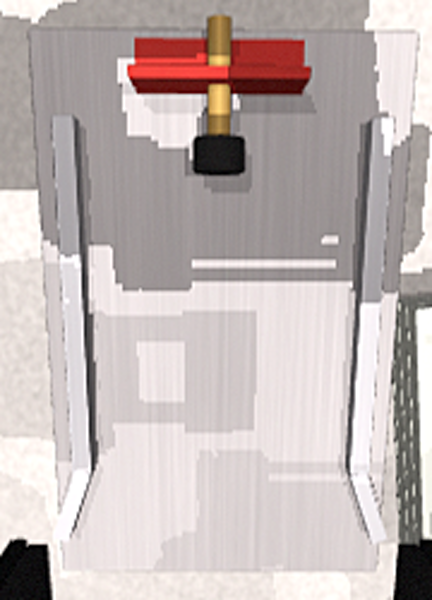

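Run:
```python
from h import *
d=np.load("w1.npz")
g=lambda u,v,z=.06: ground(d["W"],d["K"],(u/2.4+225,v/2.4+10),z)
P={k:g(*v) for k,v in dict(TL=(29,30),TR=(417,30),BL=(62,572),BR=(379,572),Lk=(94,468),Rk=(347,468),Lt=(82,150),Rt=(359,150)).items()}
for k,v in P.items(): print(k,v)
for a,b in [("BL","TL"),("BR","TR"),("Lk","Lt"),("Rk","Rt")]:
    v=P[b]-P[a];print(a,b,np.hypot(*v[:2]),"yaw",-v[0]/v[1])
print("buffer face",g(219,172,.082),"corner mean",sum(P[k] for k in["TL","TR","BL","BR"])/4, "lane mid",(P["Lk"]+P["Rk"])/2,(P["Lt"]+P["Rt"])/2)
```

```text
TL [0.3613 0.3559 0.06  ]
TR [0.5682 0.3567 0.06  ]
BL [0.3583 0.0372 0.06  ]
BR [0.5701 0.0374 0.06  ]
Lk [0.3834 0.1103 0.06  ]
Rk [0.5446 0.1106 0.06  ]
Lt [0.3862 0.297  0.06  ]
Rt [0.5409 0.2975 0.06  ]
BL TL 0.3187874520594264 yaw -0.009289775326459809
BR TR 0.31927583014893257 yaw 0.005700606999079794
Lk Lt 0.1867821567114575 yaw -0.015113851652756942
Rk Rt 0.18700597500550895 yaw 0.01989474281557207
buffer face [0.4627 0.2841 0.082 ] corner mean [0.4645 0.1968 0.06  ] lane mid [0.464  0.1104 0.06  ] [0.4635 0.2973 0.06  ]
```

The crop shows the plate corners at (29,30), (417,30), (62,572) and (379,572), and the lane inner edges meet the mouths at (94,468) and (347,468). That puts the far plate at x 0.464 with yaw about 0 and its gap edge at y 0.037. Sizes match to about 3 mm. Now I'll go above the handle.

>>> {"api": "servo_tool", "payload": {"rows": [-1,-0.036,0.001,0.005,0,-1,-0.036,0.001,0.005,0,-1,-0.036,0.001,0.005,0,-1,-0.036,0.001,0.005,0,-1,-0.036,0.001,0.005,0]}}

```text
time: 2.45
position: [0.47, -0.0143, 0.3008]
tool_rot: [0.707, 0.707, -0.0, -0.0]
ft_force: [0.5, 0.0, -0.5]
grip_width: 0.0869
grip_force: 0.0
```

>>> {"api": "servo_tool", "payload": {"rows": [-1,-0.036,0.001,0.005,0,-1,-0.036,0.001,0.005,0,-1,-0.036,0.001,0.005,0,-1,-0.036,0.001,0.005,0,-1,-0.036,0.001,0.005,0]}}

```text
time: 2.87
position: [0.4745, -0.1948, 0.2756]
tool_rot: [0.708, 0.706, -0.0, -0.001]
ft_force: [-0.4, 0.2, 0.4]
grip_width: 0.0868
grip_force: 0.0
```

>>> {"api": "servo_tool", "payload": {"rows": [-1,-0.036,0.001,0.005,0,-1,-0.036,0.001,0.005,0,-1,-0.036,0.001,0.005,0,-1,-0.034,0.001,0.005,0,-1,0,0,0,7]}}

```text
time: 3.28
position: [0.4785, -0.342, 0.2545]
tool_rot: [0.751, 0.66, -0.001, 0.001]
ft_force: [-0.2, -0.2, -0.5]
grip_width: 0.0868
grip_force: 0.0
```

>>> {"api": "servo_tool", "payload": {"rows": [-1,0,0,0,7,-1,0,0,0,7,-1,0,0,0,7,-1,0,0,0,7,-1,0,0,0,7]}}

```text
time: 3.7
position: [0.4784, -0.335, 0.2555]
tool_rot: [0.915, 0.403, -0.0, -0.001]
ft_force: [-0.9, 0.9, 0.6]
grip_width: 0.0868
grip_force: 0.0
```

>>> {"api": "servo_tool", "payload": {"rows": [-1,0,0,0,7,-1,0,0,0,7,-1,0,0,0,7,-1,0,0,0,7,-1,0,0,0,7]}}

```text
time: 4.12
position: [0.4785, -0.3349, 0.2555]
tool_rot: [0.994, 0.109, -0.0, -0.001]
ft_force: [0.0, 0.5, -0.4]
grip_width: 0.0871
grip_force: 0.0
```

>>> {"api": "servo_tool", "payload": {"rows": [-1,0,0,0,7,-1,0,0,0,3.5,-1,0,0,0,0,-1,0,0,0,0]}}

```text
time: 4.45
position: [0.4786, -0.3346, 0.2558]
tool_rot: [1.0, 0.022, -0.0, -0.0]
ft_force: [-0.3, -0.1, 0.2]
grip_width: 0.0872
grip_force: 0.0
```

Run:
```python
from h import *
p,W,o=wrist("w2");np.savez("w2.npz",W=W,K=p["intrinsics"])
print(o["position"],o["q"],o["time"],R.from_quat(o["tool_rot"]).as_matrix())
s=robot.camera("side")
for n in ["handle","tray","near","nose","jar_a"]:
  for q in (p,s):
    print(n,[(np.round(d["at"],4),round(d["score"],2)) for d in robot.place_of(q,n)[:2]])
```

```text
[ 0.4786 -0.3346  0.2558] [-0.8014  0.4358  1.4987 -0.0001  1.2083  0.7252] 4.45 [[ 0.999   0.0442 -0.0009]
 [ 0.0442 -0.999   0.0008]
 [-0.0009 -0.0009 -1.    ]]
handle [(array([ 0.4826, -0.3283,  0.1195]), 0.96)]
handle [(array([ 0.4845, -0.3324,  0.1231]), 0.97)]
tray [(array([ 0.5039, -0.1588,  0.0692]), 0.75), (array([ 0.4734, -0.2263,  0.063 ]), 0.68)]
tray [(array([ 0.4714, -0.2271,  0.059 ]), 0.56), (array([ 0.4834, -0.3311,  0.1221]), 0.51)]
near [(array([ 0.4343, -0.1611,  0.0675]), 0.63)]
near []
nose [(array([ 0.4656, -0.1163,  0.0539]), 0.67)]
nose [(array([ 0.6314, -0.0385, -0.0023]), 0.58)]
jar_a [(array([ 0.435 , -0.1644,  0.0676]), 0.61), (array([ 0.5008, -0.1601,  0.069 ]), 0.61)]
jar_a [(array([ 0.5041, -0.1623,  0.0683]), 0.69), (array([ 0.4355, -0.1656,  0.0648]), 0.66)]
```

View pics/w2.png

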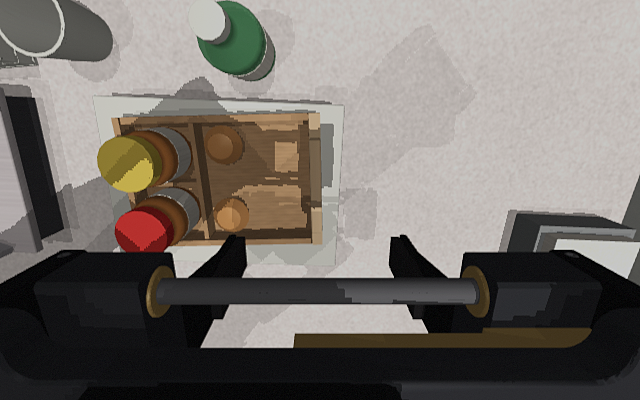

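The wrist view shows the tray's rear wall running from (320,113) to (322,243), with the jars at (140,160) and (160,220) and the bottle at (235,35), clear of the path. The networks and edges put tray yaw at about 0.06, so I'll trim by −1° and descend.

>>> {"api": "servo_tool", "payload": {"rows": [-1,0.002,-0.003,0.03,-1,-1,0,0,0.03,0,-1,0,0,0.03,0,-1,0,0,0.03,0,-1,0,0,0.02,0]}}

```text
time: 5.47
position: [0.4799, -0.3299, 0.114]
tool_rot: [1.0, 0.031, -0.001, -0.001]
ft_force: [-0.8, 0.5, 0.2]
grip_width: 0.0872
grip_force: 0.0
```

>>> {"api": "servo_tool", "payload": {"rows": [-1,0,0,0.01,0,-1,0,0,0.01,0,-1,0,0,0.008,0,-1,0,0,0,0,-1,0,0,0,0]}}

```text
time: 5.88
position: [0.4813, -0.3313, 0.0891]
tool_rot: [1.0, 0.031, 0.0, 0.0]
ft_force: [0.2, -0.6, -0.6]
grip_width: 0.0869
grip_force: 0.0
```

Run:
```python
from h import *
p,W,o=wrist("w3")
print(o["position"],o["ft_force"],o["moment"])
K=p["intrinsics"]
r=robot.outline_of(p,"handle");print([ (d["score"],d["region"].sum()) for d in r[:2]])
print(robot.place_of(p,"handle")[:1])
```

```text
[ 0.4813 -0.3313  0.0891] [ 0.2093 -0.648  -0.5679] [0.0446 0.148  0.0316]
[(0.61, np.int64(43324))]
[{'at': [0.4794, -0.3301, 0.12], 'score': 0.79}]
```

View pics/w3.png

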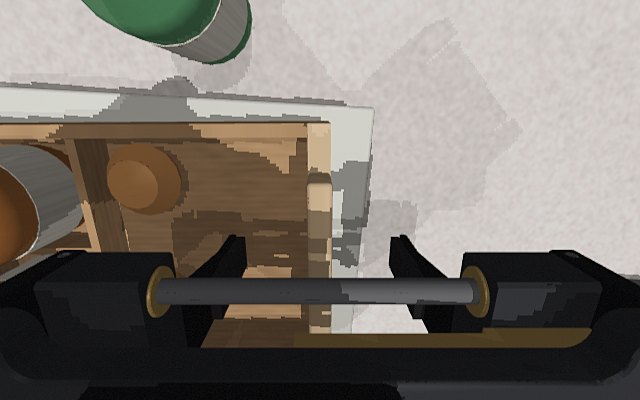

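The board at columns 308–331 is centred between the fingers (245 and 390) and parallel to them. I'll close gently, then tighten.

>>> {"api": "servo_tool", "payload": {"rows": [1,0,0,0,0,1,0,0,0,0,1,0,0,0,0,1,0,0,0,0,1,0,0,0,0], "newtons": 10}}

```text
time: 6.45
position: [0.4809, -0.3309, 0.0887]
tool_rot: [1.0, 0.031, 0.0, 0.0]
ft_force: [-0.9, -1.0, -0.8]
grip_width: 0.0615
grip_force: 0.0
```

>>> {"api": "servo_tool", "payload": {"rows": [1,0,0,0,0,1,0,0,0,0,1,0,0,0,0,1,0,0,0,0,1,0,0,0,0]}}

```text
time: 6.87
position: [0.4808, -0.3309, 0.0885]
tool_rot: [1.0, 0.031, -0.0, -0.0]
ft_force: [0.6, -0.4, -0.6]
grip_width: 0.0279
grip_force: 0.0
```

>>> {"api": "servo_tool", "payload": {"rows": [1,0,0,0,0,1,0,0,0,0,1,0,0,0,0,1,0,0,0,0], "newtons": 50}}

```text
time: 7.2
position: [0.481, -0.3315, 0.0886]
tool_rot: [1.0, 0.031, 0.0, 0.001]
ft_force: [0.3, -2.0, -1.4]
grip_width: 0.0118
grip_force: 50.0
```

Gripped at 11.8 mm opening and 50 N. I'll slide slowly, squaring to the lane on the way.

>>> {"api": "servo_tool", "payload": {"rows": [1,-0.0005,-0.003,0,0.1,1,-0.0005,-0.005,0,0.2,1,-0.0006,-0.005,0,0.2,1,-0.0006,-0.005,0,0.2,1,-0.0006,-0.005,0,0.2]}}

```text
time: 7.62
position: [0.4767, -0.3075, 0.0885]
tool_rot: [1.0, 0.022, 0.0, 0.0]
ft_force: [0.6, -3.3, -1.7]
grip_width: 0.0116
grip_force: 50.0
```

>>> {"api": "servo_tool", "payload": {"rows": [1,-0.0007,-0.005,0,0.2,1,-0.0007,-0.005,0,0.2,1,-0.0007,-0.005,0,0.2,1,-0.0007,-0.005,0,0.2,1,-0.0007,-0.005,0,0.2]}}

```text
time: 8.03
position: [0.4722, -0.2827, 0.0886]
tool_rot: [1.0, 0.014, -0.0, -0.0]
ft_force: [-0.4, -3.9, -2.1]
grip_width: 0.0116
grip_force: 50.0
```

>>> {"api": "servo_tool", "payload": {"rows": [1,-0.0008,-0.005,0,0.2,1,-0.0008,-0.005,0,0.2,1,-0.0008,-0.005,0,0.2,1,-0.0008,-0.005,0,0.2,1,-0.0008,-0.005,0,0.2]}}

```text
time: 8.45
position: [0.4678, -0.2579, 0.0886]
tool_rot: [1.0, 0.005, 0.0, 0.0]
ft_force: [0.9, -3.6, -0.6]
grip_width: 0.0117
grip_force: 50.0
```

Run:
```python
from h import *
o=robot.get_obs()
print(o["position"],o["ft_force"],o["moment"],R.from_quat(o["tool_rot"]).as_matrix()[:,1])
for c in ("scene","side"):
  p=robot.camera(c)
  for n in ["handle","nose","tray"]:
    print(c,n,[(np.round(d["at"],4),round(d["score"],2)) for d in robot.place_of(p,n)[:2]])
```

```text
[ 0.4678 -0.2579  0.0886] [ 0.9388 -3.5914 -0.5858] [-0.5131  0.0892 -0.0077] [ 0.0101 -0.9999  0.0001]
scene handle [(array([ 0.4678, -0.26  ,  0.1243]), 0.57)]
scene nose []
scene tray [(array([ 0.4705, -0.1521,  0.0592]), 0.71)]
side handle []
side nose []
side tray [(array([ 0.4665, -0.1548,  0.0582]), 0.69)]
```

>>> {"api": "servo_tool", "payload": {"rows": [1,-0.0008,-0.005,0,0.2,1,-0.0008,-0.005,0,0.2,1,-0.0008,-0.005,0,0.2,1,-0.0008,-0.005,0,0,1,-0.0006,-0.005,0,0]}}

```text
time: 9.27
position: [0.4643, -0.2336, 0.0887]
tool_rot: [1.0, -0.0, 0.001, 0.001]
ft_force: [1.3, -3.4, -0.0]
grip_width: 0.0118
grip_force: 50.0
```

>>> {"api": "servo_tool", "payload": {"rows": [1,0,-0.005,0,0,1,0,-0.005,0,0,1,0,-0.005,0,0,1,0,-0.005,0,0,1,0,-0.005,0,0]}}

```text
time: 9.68
position: [0.4641, -0.2081, 0.0887]
tool_rot: [1.0, 0.0, 0.0, 0.0]
ft_force: [-0.3, -4.9, 1.2]
grip_width: 0.0114
grip_force: 50.0
```

>>> {"api": "servo_tool", "payload": {"rows": [1,0,-0.005,0,0,1,0,-0.005,0,0,1,0,-0.004,0,0,1,0,-0.002,0,0,1,0,0,0,0]}}

```text
time: 10.1
position: [0.464, -0.1916, 0.0886]
tool_rot: [1.0, 0.0, 0.0, -0.0]
ft_force: [1.0, -3.3, 1.5]
grip_width: 0.0119
grip_force: 50.0
```

Run:
```python
from h import *
o=robot.get_obs()
print(o["position"],o["ft_force"],o["moment"],R.from_quat(o["tool_rot"]).as_matrix()[:,1:])
for c in ("scene","side"):
  p=robot.camera(c)
  if c=="side": cv2.imwrite("pics/s4.png",cv2.resize(p["pixels"][100:340,160:420,::-1],None,fx=2.5,fy=2.5,interpolation=cv2.INTER_CUBIC))
  for n in ["handle","nose","tray","jar_a"]:
    print(c,n,[(np.round(d["at"],4),round(d["score"],2)) for d in robot.place_of(p,n)[:2]])
```

```text
[ 0.464  -0.1916  0.0886] [ 1.0222 -3.2563  1.5305] [-0.5186 -0.0865 -0.035 ] [[ 0.0001  0.0002]
 [-1.      0.0005]
 [-0.0005 -1.    ]]
scene handle [(array([ 0.4631, -0.1934,  0.1261]), 0.8), (array([0.4679, 0.0186, 0.0607]), 0.23)]
scene nose [(array([0.4656, 0.02  , 0.0581]), 0.56), (array([ 0.4282, -0.0213,  0.0647]), 0.35)]
scene tray [(array([ 0.4695, -0.0855,  0.0586]), 0.69)]
scene jar_a [(array([ 0.4999, -0.0167,  0.0664]), 0.98), (array([ 0.4298, -0.0204,  0.0642]), 0.62)]
side handle []
side nose []
side tray [(array([ 0.4616, -0.0892,  0.0595]), 0.6)]
side jar_a [(array([ 0.4298, -0.0264,  0.0683]), 0.64)]
```

View pics/s4.png

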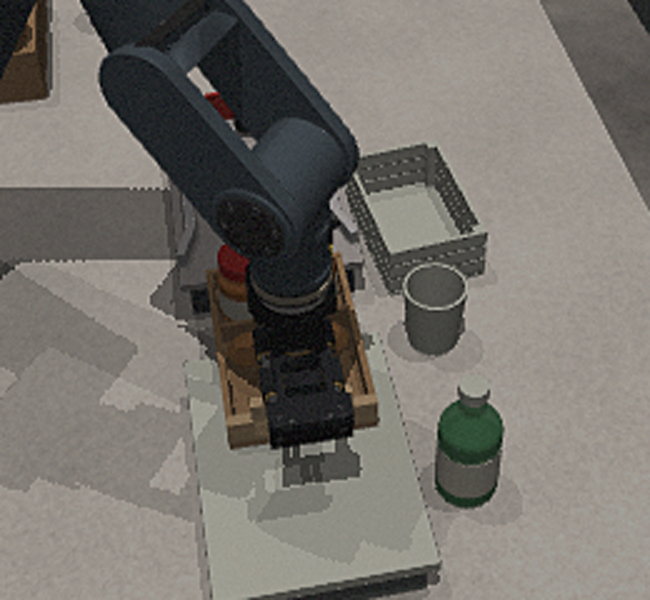

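The side crop shows the tray straight at (295,350), jars upright, with its nose over the gap near the far plate. Nose height is about 0.058 and wrist forces are small, so it is level. I'll continue onto the plate and into the lane.

>>> {"api": "servo_tool", "payload": {"rows": [1,0,-0.003,0,0,1,0,-0.004,0,0,1,0,-0.004,0,0,1,0,-0.004,0,0,1,0,-0.004,0,0]}}

```text
time: 11.02
position: [0.4646, -0.1753, 0.089]
tool_rot: [1.0, 0.001, 0.001, 0.002]
ft_force: [0.4, -6.0, 4.8]
grip_width: 0.0119
grip_force: 50.0
```

>>> {"api": "servo_tool", "payload": {"rows": [1,0,-0.004,0,0,1,0,-0.004,0,0,1,0,-0.004,0,0,1,0,-0.004,0,0,1,0,-0.004,0,0]}}

```text
time: 11.43
position: [0.4638, -0.1542, 0.0885]
tool_rot: [1.0, -0.0, -0.0, 0.001]
ft_force: [-0.3, -3.8, 1.6]
grip_width: 0.0117
grip_force: 50.0
```

>>> {"api": "servo_tool", "payload": {"rows": [1,0,-0.004,0,0,1,0,-0.004,0,0,1,0,-0.004,0,0,1,0,-0.004,0,0,1,0,-0.004,0,0]}}

```text
time: 11.85
position: [0.4638, -0.133, 0.0885]
tool_rot: [1.0, 0.0, -0.0, 0.0]
ft_force: [-0.7, -3.6, 0.7]
grip_width: 0.0113
grip_force: 50.0
```

>>> {"api": "servo_tool", "payload": {"rows": [1,0,-0.004,0,0,1,0,-0.004,0,0,1,0,-0.004,0,0,1,0,-0.004,0,0,1,0,-0.004,0,0]}}

```text
time: 12.27
position: [0.4638, -0.1128, 0.0885]
tool_rot: [1.0, 0.0, -0.0, -0.0]
ft_force: [-0.4, -4.4, 0.5]
grip_width: 0.0114
grip_force: 50.0
```

>>> {"api": "servo_tool", "payload": {"rows": [1,0,-0.004,0,0,1,0,-0.004,0,0,1,0,-0.004,0,0,1,0,-0.004,0,0,1,0,-0.004,0,0]}}

```text
time: 12.68
position: [0.4638, -0.0929, 0.0885]
tool_rot: [1.0, -0.0, -0.0, -0.0]
ft_force: [0.0, -4.4, 0.7]
grip_width: 0.0117
grip_force: 50.0
```

>>> {"api": "servo_tool", "payload": {"rows": [1,0,-0.004,0,0,1,0,-0.004,0,0,1,0,-0.004,0,0,1,0,-0.004,0,0,1,0,-0.004,0,0]}}

```text
time: 13.1
position: [0.4638, -0.0729, 0.0885]
tool_rot: [1.0, 0.0, -0.0, -0.0]
ft_force: [-0.2, -3.9, 0.3]
grip_width: 0.0115
grip_force: 50.0
```

>>> {"api": "servo_tool", "payload": {"rows": [1,0,-0.004,0,0,1,0,-0.004,0,0,1,0,-0.004,0,0,1,0,-0.004,0,0,1,0,-0.004,0,0]}}

```text
time: 13.52
position: [0.4637, -0.0529, 0.0885]
tool_rot: [1.0, -0.0, -0.0, -0.0]
ft_force: [-0.3, -4.1, -0.6]
grip_width: 0.0116
grip_force: 50.0
```

>>> {"api": "servo_tool", "payload": {"rows": [1,0,-0.004,0,0,1,0,-0.004,0,0,1,0,-0.004,0,0,1,0,-0.004,0,0,1,0,-0.004,0,0]}}

```text
time: 13.93
position: [0.4637, -0.0329, 0.0885]
tool_rot: [1.0, 0.0, -0.0, -0.0]
ft_force: [-1.0, -3.8, -1.4]
grip_width: 0.0115
grip_force: 50.0
```

>>> {"api": "servo_tool", "payload": {"rows": [1,0,-0.004,0,0,1,0,-0.004,0,0,1,0,-0.004,0,0,1,0,-0.004,0,0,1,0,-0.004,0,0]}}

```text
time: 14.35
position: [0.4638, -0.0129, 0.0885]
tool_rot: [1.0, -0.0, -0.0, -0.0]
ft_force: [-0.2, -3.3, -0.7]
grip_width: 0.0116
grip_force: 50.0
```

>>> {"api": "servo_tool", "payload": {"rows": [1,0,-0.004,0,0,1,0,-0.004,0,0,1,0,-0.004,0,0,1,0,-0.004,0,0,1,0,-0.004,0,0]}}

```text
time: 14.77
position: [0.4637, 0.0071, 0.0885]
tool_rot: [1.0, 0.0, -0.0, -0.0]
ft_force: [-0.0, -3.3, -1.3]
grip_width: 0.0119
grip_force: 50.0
```

>>> {"api": "servo_tool", "payload": {"rows": [1,0,-0.004,0,0,1,0,-0.004,0,0,1,0,-0.004,0,0,1,0,-0.003,0,0,1,0,-0.002,0,0]}}

```text
time: 15.18
position: [0.4637, 0.0242, 0.0885]
tool_rot: [1.0, 0.0, -0.0, -0.0]
ft_force: [-0.4, -2.6, -1.2]
grip_width: 0.0116
grip_force: 50.0
```

Run:
```python
from h import *
o=robot.get_obs()
print(o["position"],o["ft_force"],o["moment"])
for c in ("scene","side"):
  p=robot.camera(c)
  cv2.imwrite(f"pics/{c}5.png",p["pixels"][:,:,::-1])
  for n in ["stop","nose","tray","jar_a"]:
    print(c,n,[(np.round(d["at"],4),round(d["score"],2)) for d in robot.place_of(p,n)[:2]])
```

```text
[0.4637 0.0242 0.0885] [-0.4476 -2.5635 -1.2244] [-0.5651  0.0676 -0.006 ]
scene stop [(array([0.4593, 0.3302, 0.0643]), 0.83)]
scene nose [(array([0.4667, 0.237 , 0.0626]), 0.64)]
scene tray [(array([0.4661, 0.1294, 0.0616]), 0.72), (array([0.6495, 0.1308, 0.0011]), 0.7)]
scene jar_a [(array([0.4996, 0.1976, 0.0678]), 0.83), (array([0.4278, 0.1926, 0.065 ]), 0.71)]
side stop [(array([0.4617, 0.3279, 0.0626]), 0.44)]
side nose []
side tray [(array([0.4631, 0.1282, 0.0612]), 0.76)]
side jar_a [(array([0.4995, 0.1948, 0.0654]), 0.57), (array([0.4313, 0.1926, 0.065 ]), 0.49)]
```

View pics/scene5.png

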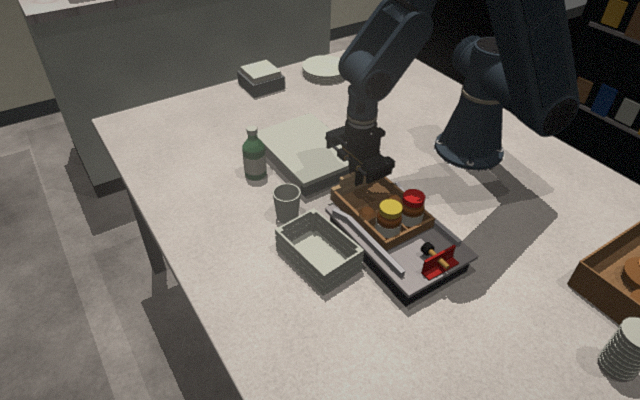

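The scene view shows the tray in the lane at (380,210), both jars upright, and the buffer ahead at (428,247). The gap is about 45 mm. I'll close in slower.

>>> {"api": "servo_tool", "payload": {"rows": [1,0,-0.004,0,0,1,0,-0.004,0,0,1,0,-0.004,0,0,1,0,-0.003,0,0,1,0,-0.002,0,0]}}

```text
time: 16.1
position: [0.4639, 0.0409, 0.0885]
tool_rot: [1.0, 0.0, 0.0, 0.0]
ft_force: [-0.3, -3.6, -0.9]
grip_width: 0.0115
grip_force: 50.0
```

>>> {"api": "servo_tool", "payload": {"rows": [1,0,-0.002,0,0,1,0,-0.002,0,0,1,0,-0.001,0,0,1,0,-0.001,0,0,1,0,-0.001,0,0]}}

```text
time: 16.52
position: [0.4639, 0.0477, 0.0885]
tool_rot: [1.0, 0.0, -0.0, 0.0]
ft_force: [-0.4, -2.9, -1.7]
grip_width: 0.0116
grip_force: 50.0
```

>>> {"api": "servo_tool", "payload": {"rows": [1,0,-0.001,0,0,1,0,-0.001,0,0,1,0,-0.001,0,0]}}

```text
time: 16.77
position: [0.4639, 0.0507, 0.0885]
tool_rot: [1.0, -0.0, -0.0, -0.0]
ft_force: [-0.4, -3.7, -1.5]
grip_width: 0.0119
grip_force: 50.0
```

>>> {"api": "servo_tool", "payload": {"rows": [1,0,-0.001,0,0,1,0,-0.001,0,0,1,0,-0.001,0,0]}}

```text
time: 17.02
position: [0.4639, 0.0538, 0.0885]
tool_rot: [1.0, -0.0, -0.0, -0.0]
ft_force: [0.4, -3.3, -1.6]
grip_width: 0.0116
grip_force: 50.0
```

>>> {"api": "servo_tool", "payload": {"rows": [1,0,-0.001,0,0,1,0,-0.001,0,0,1,0,-0.001,0,0]}}

```text
time: 17.27
position: [0.4639, 0.0568, 0.0885]
tool_rot: [1.0, -0.0, -0.0, -0.0]
ft_force: [0.6, -3.0, -0.8]
grip_width: 0.012
grip_force: 50.0
```

>>> {"api": "servo_tool", "payload": {"rows": [1,0,-0.001,0,0,1,0,-0.001,0,0,1,0,-0.001,0,0]}}

```text
time: 17.52
position: [0.4639, 0.0598, 0.0886]
tool_rot: [1.0, -0.0, -0.0, -0.0]
ft_force: [-0.4, -2.9, -2.3]
grip_width: 0.012
grip_force: 50.0
```

>>> {"api": "servo_tool", "payload": {"rows": [1,0,-0.001,0,0,1,0,-0.001,0,0,1,0,-0.001,0,0]}}

```text
time: 17.77
position: [0.4639, 0.0628, 0.0885]
tool_rot: [1.0, -0.0, -0.0, -0.0]
ft_force: [-0.2, -3.5, -1.9]
grip_width: 0.0114
grip_force: 50.0
```

>>> {"api": "servo_tool", "payload": {"rows": [1,0,-0.001,0,0,1,0,-0.001,0,0,1,0,-0.001,0,0]}}

```text
time: 18.02
position: [0.4639, 0.0658, 0.0886]
tool_rot: [1.0, -0.0, -0.0, -0.0]
ft_force: [-0.7, -3.0, -1.8]
grip_width: 0.0114
grip_force: 50.0
```

>>> {"api": "servo_tool", "payload": {"rows": [1,0,-0.001,0,0,1,0,-0.001,0,0,1,0,-0.001,0,0]}}

```text
time: 18.27
position: [0.4638, 0.0688, 0.0886]
tool_rot: [1.0, 0.0, -0.0, -0.0]
ft_force: [0.4, -2.8, -1.3]
grip_width: 0.0115
grip_force: 50.0
```

>>> {"api": "servo_tool", "payload": {"rows": [1,0,-0.001,0,0,1,0,-0.001,0,0,1,0,-0.0005,0,0]}}

```text
time: 18.52
position: [0.464, 0.0708, 0.0886]
tool_rot: [1.0, 0.0, 0.0, 0.0]
ft_force: [-0.5, -6.8, -0.9]
grip_width: 0.0117
grip_force: 50.0
```

Contact at TCP y of about 0.070. I'll press in small steps.

>>> {"api": "servo_tool", "payload": {"rows": [1,0,-0.0005,0,0,1,0,-0.0005,0,0]}}

```text
time: 18.68
position: [0.4641, 0.0713, 0.0886]
tool_rot: [1.0, 0.001, 0.0, 0.001]
ft_force: [-0.0, -9.1, -2.0]
grip_width: 0.0118
grip_force: 50.0
```

>>> {"api": "servo_tool", "payload": {"rows": [1,0,-0.0005,0,0,1,0,-0.0005,0,0]}}

```text
time: 18.85
position: [0.4642, 0.0719, 0.0886]
tool_rot: [1.0, 0.001, 0.0, 0.001]
ft_force: [-0.7, -10.3, -0.4]
grip_width: 0.0111
grip_force: 50.0
```

>>> {"api": "servo_tool", "payload": {"rows": [1,0,-0.0005,0,0,1,0,-0.0003,0,0]}}

```text
time: 19.02
position: [0.4643, 0.0723, 0.0887]
tool_rot: [1.0, 0.001, 0.0, 0.001]
ft_force: [0.1, -11.7, -0.2]
grip_width: 0.0112
grip_force: 50.0
```

>>> {"api": "servo_tool", "payload": {"rows": [1,0,-0.0005,0,0,1,0,0,0,0,1,0,0,0,0,1,0,0,0,0,1,0,0,0,0]}}

```text
time: 19.43
position: [0.4644, 0.0726, 0.0887]
tool_rot: [1.0, 0.001, 0.0, 0.002]
ft_force: [-1.0, -12.1, -0.9]
grip_width: 0.0117
grip_force: 50.0
```

>>> {"api": "servo_tool", "payload": {"rows": [1,0,-0.0004,0,0,1,0,0,0,0,1,0,0,0,0,1,0,0,0,0,1,0,0,0,0]}}

```text
time: 19.85
position: [0.4644, 0.0727, 0.0887]
tool_rot: [1.0, 0.001, 0.0, 0.002]
ft_force: [-0.8, -12.8, -0.5]
grip_width: 0.0118
grip_force: 50.0
```

>>> {"api": "servo_tool", "payload": {"rows": [1,0,0,0,0,1,0,0,0,0,1,0,0,0,0,1,0,0,0,0]}}

```text
time: 20.18
position: [0.4644, 0.0727, 0.0887]
tool_rot: [1.0, 0.001, 0.0, 0.002]
ft_force: [0.4, -12.4, 0.1]
grip_width: 0.0118
grip_force: 50.0
```

Held for over half a second at about 10 N net of friction. I'll ease the arm back so that it doesn't spring, then open.

>>> {"api": "servo_tool", "payload": {"rows": [1,0,0.0006,0,0,1,0,0.0006,0,0,1,0,0.0006,0,0,1,0,0.0006,0,0,1,0,0,0,0]}}

```text
time: 20.6
position: [0.464, 0.0715, 0.0886]
tool_rot: [1.0, 0.0, -0.0, 0.001]
ft_force: [-0.6, -7.0, -1.7]
grip_width: 0.0119
grip_force: 50.0
```

>>> {"api": "servo_tool", "payload": {"rows": [1,0,0.0005,0,0,1,0,0.0005,0,0,1,0,0,0,0]}}

```text
time: 20.85
position: [0.4639, 0.0711, 0.0885]
tool_rot: [1.0, 0.0, -0.0, 0.0]
ft_force: [-0.5, -5.5, -2.1]
grip_width: 0.0116
grip_force: 50.0
```

>>> {"api": "servo_tool", "payload": {"rows": [1,0,0.0005,0,0,1,0,0,0,0,1,0,0,0,0], "newtons": 10}}

```text
time: 21.1
position: [0.4637, 0.0709, 0.0885]
tool_rot: [1.0, 0.0, -0.0, 0.0]
ft_force: [-0.3, -4.1, -2.9]
grip_width: 0.0122
grip_force: 10.0
```

>>> {"api": "servo_tool", "payload": {"rows": [-0.2,0,0,0,0,-0.2,0,0,0,0,-0.2,0,0,0,0,-0.2,0,0,0,0,-0.2,0,0,0,0]}}

```text
time: 21.52
position: [0.464, 0.0713, 0.0886]
tool_rot: [1.0, -0.0, 0.0, -0.0]
ft_force: [-1.0, 0.3, -1.3]
grip_width: 0.0376
grip_force: 0.0
```

>>> {"api": "servo_tool", "payload": {"rows": [-0.2,0,0,0,0,-0.2,0,0,0,0,-0.2,0,0,-0.005,0,-0.2,0,0,-0.01,0,-0.2,0,0,-0.015,0]}}

```text
time: 21.93
position: [0.463, 0.071, 0.1183]
tool_rot: [1.0, -0.0, -0.001, -0.0]
ft_force: [-0.1, -0.6, 0.5]
grip_width: 0.052
grip_force: 0.0
```

>>> {"api": "servo_tool", "payload": {"rows": [-0.2,0,0,-0.03,0,-0.2,0,0,-0.03,0,-0.2,0,0,-0.03,0,-0.2,0,0,-0.03,0,-0.2,0,0,0,0]}}

```text
time: 22.35
position: [0.4676, 0.0708, 0.2443]
tool_rot: [1.0, 0.0, 0.006, 0.0]
ft_force: [0.4, -0.2, 0.8]
grip_width: 0.0523
grip_force: 0.0
```

Run:
```python
from h import *
o=robot.get_obs();print(o["time"],o["position"],o["ft_force"])
for c in ("scene","side"):
  p=robot.camera(c)
  for n in ["nose","tray","handle","jar_a"]:
    print(c,n,[(np.round(d["at"],4),round(d["score"],2)) for d in robot.place_of(p,n)[:2]])
p=robot.camera("scene")["pixels"][130:310,310:490,::-1]
cv2.imwrite("pics/end.png",cv2.resize(p,None,fx=3.2,fy=3.2,interpolation=cv2.INTER_CUBIC))
```

```text
22.35 [0.4676 0.0708 0.2443] [ 0.364  -0.192   0.8117]
scene nose [(array([ 0.6199, -0.2409,  0.0032]), 0.59), (array([0.4664, 0.2804, 0.0607]), 0.56)]
scene tray [(array([0.4645, 0.175 , 0.0575]), 0.89)]
scene handle [(array([0.4658, 0.0666, 0.1259]), 0.74)]
scene jar_a [(array([0.4286, 0.2407, 0.0655]), 0.7), (array([0.4986, 0.2419, 0.0705]), 0.66)]
side nose [(array([0.4656, 0.2873, 0.0609]), 0.81)]
side tray [(array([0.462 , 0.173 , 0.0607]), 0.62)]
side handle [(array([0.4681, 0.0704, 0.1197]), 0.94), (array([ 0.4594, -0.217 , -0.0005]), 0.65)]
side jar_a [(array([0.4295, 0.2395, 0.0639]), 0.94), (array([0.4964, 0.2399, 0.065 ]), 0.54)]
```

View pics/end.png

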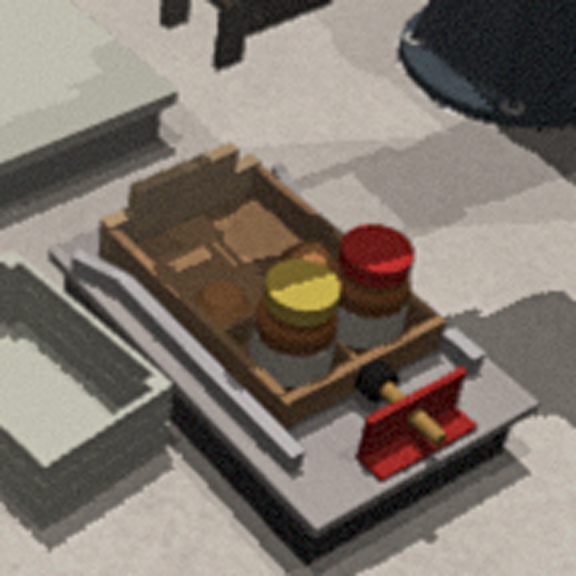

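The final crop shows the tray between the rails with its front wall against the buffer at (378,380), both jars upright, and the gripper clear above.

```bash
python3 -c "
from rig import robot
print(robot.hand_in())"
```

```text
the job is handed in; nothing more can be done
None
```

The tray is in the lane against the buffer with both jars upright. I pressed it there at about 10 N (estimated: wrist reading less sliding friction) for over half a second, let go, and handed the job in at about 22 s; no verdict came back.

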